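Click the tub's snap lid shut round its rim

ROBOT

A 7-joint arm with a two-finger parallel gripper is mounted at the origin on a cart in front of the work surface, level with it; the furniture and walls round the work are solid. World frame = base frame: x ahead of the robot, y to its left, z up, the work surface at z = 0. Lengths are in m, angles in rad, forces in N, time in s.
With the tool pointing down it reaches from about 0.425 to 0.875 m from the base axis. Payload 4.7 kg.
Tool frame: the origin (TCP) lies on the centre line of the jaws, within the pads' length; the fingertips stand 19 mm ahead of it and the grasp point (between the pads) is the TCP; x points along the fingers, z is the direction in which the jaws open and shut, and the axes are right-handed (so a half turn about x gives the same grasp; the last joint's range is limited). The gripper opens to 87 mm and grips with 3 to 60 N. Pads are 19 mm wide; open, the fingers measure 117 mm over their backs; the gripper's body (75 mm by 190 mm) begins 51 mm behind the grasp point.
Start: joints at [-1.086, 0.321, -0.07, 1.45, 0.023, 1.371, -0.057], TCP at [0.295, 0.579, 0.242] pointing down, gripper open.
Joint ranges: [-2.86, 2.86], [-0.3, 2.09], [-1.38, 1.24], [0.06, 2.45], [-1.56, 4.7], [0.09, 2.05], [-2.69, 2.69]. Speed limits (rad/s): [2.57, 2.57, 3.14, 3.14, 3.14, 3.14, 3.14].

INTERFACE

Orientations are given as a rotation vector (axis times angle).
In Python, from bench import get_state, get_image, camera_info, close_job gives the robot as it stands.
- The arm moves only by the tool jog_arm, never from a script. Its argument "targets" is a list of rows, each a list of 7 numbers: the turn, a rotation vector about the tool's x, y, z in degrees, then the shift along the tool's x, y, z in cm, then the finger opening in cm, from 0 to 8.7. In form: [[wx, wy, wz, tx, ty, tz, jaw], ...]. A call has 1 to 10 rows; each row shifts and turns the commanded pose from where the row before left it, along the tool's axes as they then stand; what a row does not reach is not made up. A row lasts 1/8 s, in which the tool goes at most 62.5 mm and 10.7 degrees, less where a joint would pass 70% of its speed; a pose out of reach is approached as far as the arm can. A call is refused whole if a number of a shift passes 6.25 or a number of a turn 10.7, either way. A call with a gripper value outside its range is refused whole. The fingers move at their own pace and stop on an object; "squeeze" is the grip in N (left out, the last holds). Time passes only in rows, so rows that do not move let the fingers close. It gives the time, the measured TCP pose, the force and the opening at its end, in the units of the state.
- get_state(): the state, without advancing time (a new reading comes with each control period).
- get_image(name): name is "scene" or "top"; returns (picture, depth): 384x512x3 uint8, red, green, blue; 384x512 float32, m along the optical axis (not along the pixel's ray), 0 where there is no reading.
- camera_info(name): a dict with "intrinsics" (3x3 intrinsics, pixels), "k1" (the pictures are not rectified: a ray, as slopes to the right and down, at radius r is drawn at 1 + k1 r^2 times it, then the intrinsics apply), "world_from_camera" (4x4, takes a point from camera to world coordinates). Camera axes: x right, y up, looking along -z (the intrinsics and any distortion apply to the point x, -y, -z); pixel columns grow to the right and rows downward; lengths in m; the calibration is good to about 2 mm. A picture is of the moment at which its call begins. camera_info takes no time and is no camera call.
- close_job(): hands the job in, once; it reports no verdict.
The state is a dict: "time": time; "joint_positions": joint angles; "qd": joint speeds; "joint_torque": joint torques, N m; "position": TCP position; "tool_rot": TCP orientation; "ft_force": force on the tool from outside, world axes, zero at the start; "torque": the same for the moment, N m; "grip_width": opening from 0.0 (shut) to 1.0 (fully open).
Only numpy, scipy, OpenCV 4.12 (cv2) and the standard library are available. Lean on these libraries where they do the work, as an engineer would, in place of code of your own. Each camera call takes 0.05 s, during which the arm holds its last target.

TASK

Press the snap lid of the white tub shut: with the fingertips, press down every section of the lid's rim that still stands up until it clicks level, so that all six sections are shut. Leave the tub standing where it is, lift nothing, and do not disturb the things that stand round it.

Things in the scene. Friction and masses are not known exactly. Their poses are not given: they have to be found in the camera images.
- tub: loose round white plastic tub, 142 mm across, 0.95 kg, with a grey lid 153 mm across; the shut rim is 100 mm above the bench. Origin: centre of the underside, z up. The lid's middle is a fixed disc 94 mm across, 2 mm below the shut rim; the rim round it is cut by slits into six 60-degree sections, 0 to 5, counter-clockwise from above, section 0 on the tub's +x
- section_0 (a joint): tilt of rim section 0 (rad): 0 = clicked shut, level; 0.40 = standing up (outer edge 13 mm higher). Hinge at its inner side, 44 mm from the tub's axis. A light spring (2 N at the press point) lifts it; at 0.15 it meets a catch, past 0.07 it clicks shut (below 0.04) and stays; let go earlier it springs up again. About 10 N down at the press point gets it past the catch; hard stop at 0
- press_0 (a point): round thumb mark on top of rim section 0, the point to press, 65 mm out from the tub's axis when shut (100 mm above the bench then, about 8 mm higher when the section stands up); moves with the section; the section is about 64 mm wide round the rim here and reaches from 47 to 76 mm from the axis
- section_1 (a joint): tilt of rim section 1 (rad): 0 = clicked shut, level; 0.40 = standing up (outer edge 13 mm higher). Hinge at its inner side, 44 mm from the tub's axis. A light spring (2 N at the press point) lifts it; at 0.15 it meets a catch, past 0.07 it clicks shut (below 0.04) and stays; let go earlier it springs up again. About 10 N down at the press point gets it past the catch; hard stop at 0
- press_1 (a point): round thumb mark on top of rim section 1, the point to press, 65 mm out from the tub's axis when shut (100 mm above the bench then, about 8 mm higher when the section stands up); moves with the section; the section is about 64 mm wide round the rim here and reaches from 47 to 76 mm from the axis
- section_2 (a joint): tilt of rim section 2 (rad): 0 = clicked shut, level; 0.40 = standing up (outer edge 13 mm higher). Hinge at its inner side, 44 mm from the tub's axis. A light spring (2 N at the press point) lifts it; at 0.15 it meets a catch, past 0.07 it clicks shut (below 0.04) and stays; let go earlier it springs up again. About 10 N down at the press point gets it past the catch; hard stop at 0
- press_2 (a point): round thumb mark on top of rim section 2, the point to press, 65 mm out from the tub's axis when shut (100 mm above the bench then, about 8 mm higher when the section stands up); moves with the section; the section is about 64 mm wide round the rim here and reaches from 47 to 76 mm from the axis
- section_3 (a joint): tilt of rim section 3 (rad): 0 = clicked shut, level; 0.40 = standing up (outer edge 13 mm higher). Hinge at its inner side, 44 mm from the tub's axis. A light spring (2 N at the press point) lifts it; at 0.15 it meets a catch, past 0.07 it clicks shut (below 0.04) and stays; let go earlier it springs up again. About 10 N down at the press point gets it past the catch; hard stop at 0
- press_3 (a point): round thumb mark on top of rim section 3, the point to press, 65 mm out from the tub's axis when shut (100 mm above the bench then, about 8 mm higher when the section stands up); moves with the section; the section is about 64 mm wide round the rim here and reaches from 47 to 76 mm from the axis
- section_4 (a joint): tilt of rim section 4 (rad): 0 = clicked shut, level; 0.40 = standing up (outer edge 13 mm higher). Hinge at its inner side, 44 mm from the tub's axis. A light spring (2 N at the press point) lifts it; at 0.15 it meets a catch, past 0.07 it clicks shut (below 0.04) and stays; let go earlier it springs up again. About 10 N down at the press point gets it past the catch; hard stop at 0
- press_4 (a point): round thumb mark on top of rim section 4, the point to press, 65 mm out from the tub's axis when shut (100 mm above the bench then, about 8 mm higher when the section stands up); moves with the section; the section is about 64 mm wide round the rim here and reaches from 47 to 76 mm from the axis
- section_5 (a joint): tilt of rim section 5 (rad): 0 = clicked shut, level; 0.40 = standing up (outer edge 13 mm higher). Hinge at its inner side, 44 mm from the tub's axis. A light spring (2 N at the press point) lifts it; at 0.15 it meets a catch, past 0.07 it clicks shut (below 0.04) and stays; let go earlier it springs up again. About 10 N down at the press point gets it past the catch; hard stop at 0
- press_5 (a point): round thumb mark on top of rim section 5, the point to press, 65 mm out from the tub's axis when shut (100 mm above the bench then, about 8 mm higher when the section stands up); moves with the section; the section is about 64 mm wide round the rim here and reaches from 47 to 76 mm from the axis
- tin_oxide_mid (a point): bystander, loose, not to be moved: tall terracotta-coloured plastic tin, 74 mm across, 78 mm high; point half-way up its middle. It stands beside the tub, 0.13 to 0.17 m from the tub's axis, lower than the lid
- compound_brown_mid (a point): bystander, loose, not to be moved: brown bar of polishing compound, 66x90x30 mm; point half-way up its middle. It stands beside the tub, 0.13 to 0.17 m from the tub's axis, lower than the lid
- tin_grit_mid (a point): bystander, loose, not to be moved: light grey tin, 69 mm across, 92 mm high; point half-way up its middle. It stands beside the tub, 0.13 to 0.17 m from the tub's axis, lower than the lid
- rough_stone_1_mid (a point): bystander, loose, not to be moved: rough pale stone, about 50x50x42 mm; point half-way up its middle. It stands beside the tub, 0.13 to 0.17 m from the tub's axis, lower than the lid
- head_e_mid (a point): bystander, loose, not to be moved: brown cast head like a small bottle, 68x70x80 mm; point half-way up its middle. It stands beside the tub, 0.13 to 0.17 m from the tub's axis, lower than the lid
- arbor_mid (a point): bystander, loose, not to be moved: steel arbor lying down, 73x84x35 mm; point half-way up its middle. It stands beside the tub, 0.13 to 0.17 m from the tub's axis, lower than the lid

How it is judged:
By the outcome, as a careful person would: the job done as asked, in the order asked, and still so for the second after the job is handed in, with the robot touching nothing.
It also fails if it takes over 54 s, if anything falls off the work surface, if the arm or the gripper's body presses on something with over 40 N, if the wrist force passes 120 N, or if a joint passes its speed limit or range.

## Working session

There is one attempt and no reset: what is moved stays moved. The work goes in short steps, Python scripts to look and compute and a tool call to move; the robot and the scene stay as the last step left them, time stands still between calls to the robot, and variables do not carry over. Pictures are saved under pics/ and viewed, and the job is handed in when it is done.

Besides the shell and the picture viewer there is one more tool, called after "Request:" in YAML: its name, and indented under it one key for each argument. jog_arm: Moves the arm, as the interface text tells. Its arguments: {"type":"object","properties":{"targets":{"type":"array"},"squeeze":{"type":"number"}},"required":["targets"]}

```bash
mkdir -p pics
python3 - <<'E'
from bench import *
import cv2,numpy as np
np.set_printoptions(precision=4,suppress=True)
print(get_state())
for n in("scene","top"):
    im,d=get_image(n);cv2.imwrite(f"pics/{n}0.png",im[:,:,::-1]);np.savez(f"{n}0.npz",im=im,d=d)
    print(n,camera_info(n))
E
```

```text
{'time': 0.0, 'joint_positions': array([-1.0859,  0.3218, -0.0701,  1.4517,  0.0226,  1.3708, -0.0569]), 'qd': array([ 0.0016, -0.002 ,  0.0002,  0.0012, -0.0008,  0.0011, -0.0007]), 'joint_torque': array([ -0.0003, -49.1296,  -0.4042, -31.254 ,  -0.0641,   0.0435,
         0.0002]), 'position': array([0.2946, 0.5788, 0.2404]), 'tool_rot': array([-0.857 ,  1.3975,  0.8552]), 'ft_force': array([ 0.5618,  0.3811, -0.5328]), 'torque': array([ 0.0554, -0.002 ,  0.0582]), 'grip_width': 1.0008779268087693}
scene {'intrinsics': array([[418.0685,   0.    , 254.4497],
       [  0.    , 418.0685, 190.6194],
       [  0.    ,   0.    ,   1.    ]]), 'k1': -0.14665072827057593, 'world_from_camera': array([[ 0.8155,  0.2342, -0.5292,  0.0388],
       [-0.5783,  0.3615, -0.7313, -0.762 ],
       [ 0.02  ,  0.9025,  0.4303,  0.4946],
       [ 0.    ,  0.    ,  0.    ,  1.    ]])}
top {'intrinsics': array([[408.8667,   0.    , 253.3453],
       [  0.    , 408.8667, 184.9236],
       [  0.    ,   0.    ,   1.    ]]), 'k1': -0.10778461877046974, 'world_from_camera': array([[ 0.016 ,  0.9857, -0.1675,  0.4382],
       [-0.9995,  0.0201,  0.0228, -0.0445],
       [ 0.0258,  0.1671,  0.9856,  0.927 ],
       [ 0.    ,  0.    ,  0.    ,  1.    ]])}
```

View pics/scene0.png

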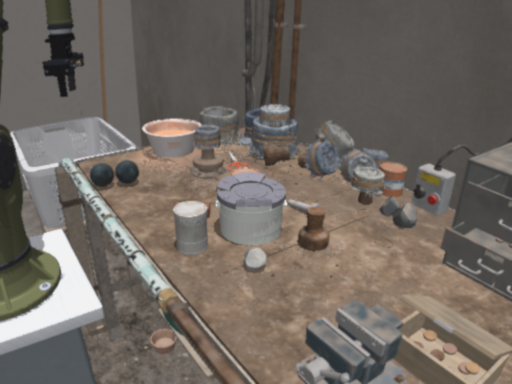

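View pics/top0.png

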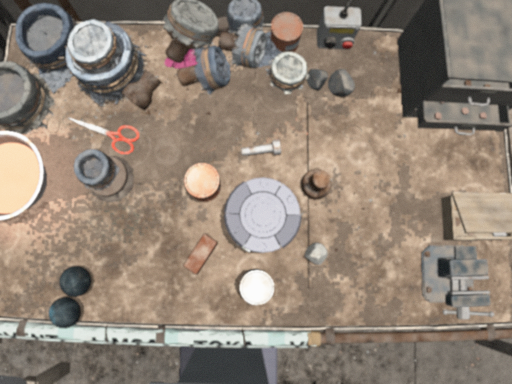

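The top view shows the lid centred near px (262,215), ringed by the terracotta tin (202,181), bar (201,253), grey tin (257,288), stone (317,253), head (317,183) and arbor (262,150). Next I'll measure the lid.

```bash
cat > h.py <<'E'
import numpy as np,cv2
from bench import *
np.set_printoptions(precision=4,suppress=True)
def cloud(n,d):
    c=camera_info(n);K=c["intrinsics"];k=c["k1"];T=c["world_from_camera"]
    v,u=np.mgrid[:d.shape[0],:d.shape[1]].astype(float)
    p=np.stack([u.ravel(),v.ravel()],1)[:,None]
    r=cv2.undistortPointsIter(p,K,np.array([k,0,0,0.]),None,None,(3,50,1e-10)).reshape(*d.shape,2)
    X=np.stack([r[...,0]*d,-r[...,1]*d,-d],-1)
    return X@T[:3,:3].T+T[:3,3]
E
python3 - <<'E'
from h import *
for n,(u0,u1,v0,v1) in (("top",(215,310,170,260)),("scene",(205,295,165,250))):
    z=np.load(n+"0.npz");d=z["d"];P=cloud(n,d)
    q=P[v0:v1,u0:u1].reshape(-1,3); ok=d[v0:v1,u0:u1].ravel()>0
    q=q[ok]; l=q[(q[:,2]>.088)&(q[:,2]<.125)]
    (cx,cy),r=cv2.minEnclosingCircle((l[:,:2]*1000).astype(np.float32));print(n,len(l),cx,cy,r)
    c0=np.array([cx,cy])/1000
    # refine w/ the disc
    rel=l[:,:2]-c0;R=np.hypot(*rel.T);A=np.degrees(np.arctan2(rel[:,1],rel[:,0]))%360
    print("disc z",np.median(l[R<.04,2]))
    for a in range(0,360,10):
        s=(A>=a)&(A<a+10)
        print(a,[ (round(float(np.median(l[s&(R>x)&(R<x+.007),2]))*1000,1) if (s&(R>x)&(R<x+.007)).any() else None) for x in (.048,.055,.062,.069)],round(R[s].max()*1000,1))
im=np.load("top0.npz")["im"][165:265,210:315];cv2.imwrite("pics/crop.png",cv2.resize(im[:,:,::-1],None,fx=6,fy=6,interpolation=cv2.INTER_CUBIC)[:600])
im=np.load("scene0.npz")["im"][160:260,160:290];cv2.imwrite("pics/crops.png",cv2.resize(im[:,:,::-1],None,fx=6,fy=6,interpolation=cv2.INTER_CUBIC))
E
```

```text
top 4559 519.0970458984375 -83.34600830078125 79.171142578125
disc z 0.09931862590188434
0 [100.9, 102.0, 102.3, 102.3] 76.4
10 [101.3, 101.6, 100.7, 101.5] 76.8
20 [100.7, 100.8, 101.6, 101.5] 76.3
30 [101.5, 105.2, 108.2, 110.4] 79.1
40 [103.8, 106.6, 109.7, 112.1] 79.1
50 [103.9, 108.4, 110.9, 112.9] 79.2
60 [104.4, 107.9, 110.8, 112.8] 78.5
70 [104.1, 106.0, 109.4, 111.6] 78.8
80 [102.5, 104.2, 107.4, 110.7] 78.8
90 [102.5, 105.6, 108.8, 111.0] 78.7
100 [103.7, 107.1, 110.4, 112.1] 78.6
110 [105.2, 108.6, 111.3, 113.0] 78.7
120 [104.6, 107.8, 111.1, 112.3] 78.4
130 [104.7, 107.3, 109.9, 111.9] 78.1
140 [102.6, 104.2, 107.7, 109.7] 78.8
150 [101.4, 101.4, 101.4, 101.7] 76.0
160 [101.5, 102.3, 101.1, 102.0] 75.9
170 [102.2, 102.3, 102.2, 101.9] 75.5
180 [102.4, 101.1, 101.3, 102.4] 75.0
190 [101.5, 102.0, 101.2, 101.2] 75.7
200 [102.0, 100.6, 101.9, 101.3] 75.8
210 [102.5, 104.8, 108.3, 110.8] 79.2
220 [105.1, 106.7, 109.6, 111.6] 78.9
230 [105.5, 108.5, 112.0, 111.9] 78.5
240 [105.0, 108.1, 111.4, 112.6] 78.7
250 [104.2, 106.5, 109.7, 112.0] 79.2
260 [101.9, 106.0, 109.0, 109.1] 7
[... 1012 characters left out ...]
[96.4, None, None, None] 52.0
170 [96.2, None, None, None] 51.4
180 [96.3, None, None, None] 97.9
190 [98.5, None, None, None] 101.7
200 [97.5, 91.5, None, None] 55.4
210 [97.7, 95.1, None, None] 57.0
220 [97.2, 100.1, 100.8, None] 62.6
230 [91.3, 105.5, 101.8, None] 64.5
240 [108.3, 93.3, 105.2, 102.6] 70.3
250 [108.6, 93.7, 106.7, 103.7] 73.1
260 [None, None, 93.0, 106.7] 78.2
270 [None, None, 92.8, 105.2] 82.1
280 [None, None, None, 90.9] 84.9
290 [98.7, 101.7, 101.7, 101.3] 89.5
300 [98.3, 100.6, 101.3, 101.5] 92.1
310 [98.2, 98.0, 101.3, 101.5] 94.6
320 [98.9, 98.1, 97.7, 101.5] 96.9
330 [98.9, 99.1, 98.7, 100.9] 99.1
340 [98.8, 98.7, 97.7, 100.1] 99.6
350 [99.6, 99.1, 97.5, 99.1] 101.7
```

View pics/crop.png

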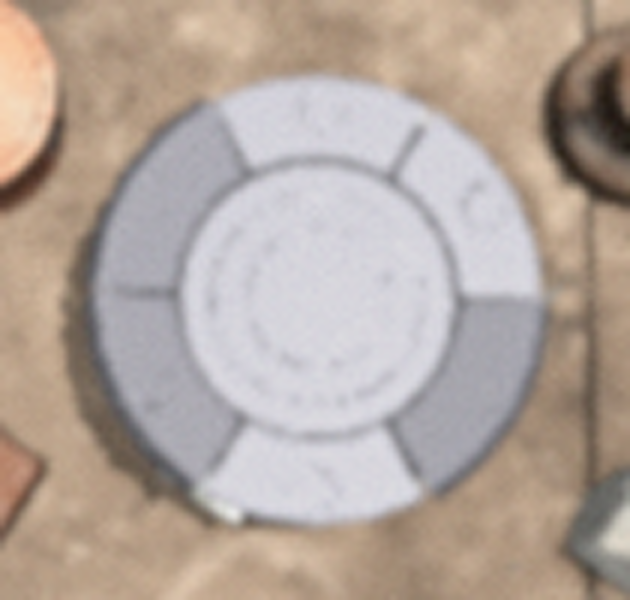

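View pics/crops.png

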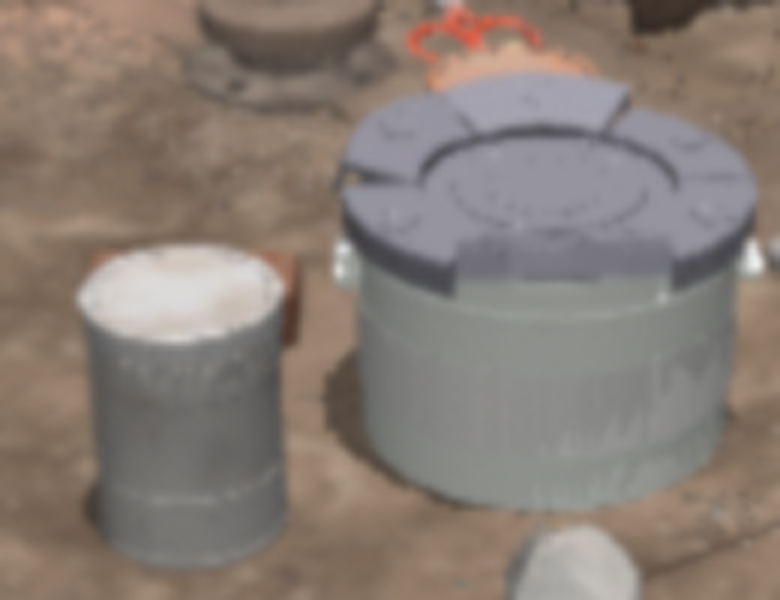

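Sections centred at about 59°, 119° and 239° (world azimuth) stand up, at 112 mm at the edge. The other three are level at about 101.5 mm. I'll check the centre and heights from the scene view, then work out the moves.

Run:
```python
from h import *
from scipy.spatial.transform import Rotation as Ro
s=get_state();R=Ro.from_rotvec(s["tool_rot"]).as_matrix();print(R)
c=np.array([.5195,-.0835])
P=cloud("scene",np.load("scene0.npz")["d"]).reshape(-1,3)
D=P[:,:2]-c;r=np.hypot(*D.T);m=(r<.08)&(P[:,2]>.07)&(P[:,2]<.125);A=np.degrees(np.arctan2(D[:,1],D[:,0]))%360
for a in range(0,360,15):
    k=m&(A>=a)&(A<a+15);print(a,k.sum(),[round(float(np.median(P[k&(r>x)&(r<x+.008),2]))*1000,1) for x in(.03,.05,.06,.068) if (k&(r>x)&(r<x+.008)).sum()>2], r[k].max() if k.any() else 0)
# disc ray check, sides of disc
cc=camera_info("scene");T=cc["world_from_camera"]
px=np.array([[423,175],[675,185],[545,128]])/6+160
q=cv2.undistortPointsIter(px[:,None].astype(float),cc["intrinsics"],np.array([cc["k1"],0,0,0.]),None,None,(3,50,1e-10)).reshape(-1,2)
for a,b in q:
    w=T[:3,:3]@np.array([a,-b,-1]);w=T[:3,3]+w*(.099-T[2,3])/w[2];print(w,np.hypot(*(w[:2]-c)))
for az in(59,119,239):
    p=np.r_[c+.066*np.array([np.cos(np.radians(az)),np.sin(np.radians(az))]),.145];print(az,p,"tool cm",R.T@(p-s["position"])*100)
```

```text
[[-0.0007 -0.8912  0.4536]
 [-0.0015  0.4536  0.8912]
 [-1.     -0.0001 -0.0017]]
0 62 [98.9, 101.6, 101.6, 101.8] 0.07537190110411017
15 65 [99.1, 101.5, 101.2, 102.0] 0.07390142967951453
30 93 [99.2, 104.2, 107.7, 110.5] 0.07752929614405593
45 87 [98.6, 105.3, 109.9, 112.8] 0.07462050535635376
60 92 [99.6, 104.8, 109.9, 112.6] 0.07460282314201051
75 84 [98.7, 104.5, 108.1, 110.1] 0.07276185886602861
90 73 [98.1, 104.4, 108.2, 110.4] 0.07294734357105613
105 75 [98.6, 105.3, 110.4, 112.2] 0.07176293814513812
120 78 [98.1, 106.0, 110.6, 112.5] 0.0725533232459215
135 104 [98.5, 104.0, 107.3, 109.6] 0.0786123190882448
150 92 [99.2, 102.1, 101.1, 93.1] 0.0788648299194006
165 103 [99.3, 101.7, 102.0, 93.0] 0.07685727019123677
180 137 [98.9, 101.7, 101.6, 89.7] 0.07768020540978074
195 161 [98.9, 101.8, 101.6, 83.7] 0.07790836532414007
210 168 [98.8, 107.0, 84.5] 0.0798089925689489
225 188 [98.9, 109.2, 86.4] 0.07981512386933502
240 187 [98.9, 87.4] 0.07979370120476571
255 157 [99.3, 86.0] 0.07962366522775063
270 143 [99.2, 101.7, 101.5, 82.8] 0.07906355694370563
285 121 [98.7, 101.7, 101.8, 83.2] 0.0781479385761856
300 86 [99.5, 101.5, 101.6, 101.0] 0.07728074103341041
315 77 [99.9, 101.5, 101.5, 101.2] 0.07945922025042647
330 63 [98.9, 101.5, 101.8, 101.7] 0.07534630719164156
345 72 [98.9, 101.3, 102.3, 101.6] 0.07673847347470715
[ 0.4852 -0.0547  0.099 ] 0.04475565505085012
[ 0.5581 -0.1122  0.099 ] 0.04810677048754536
[ 0.5472 -0.0445  0.099 ] 0.04779860336899146
59 [ 0.5535 -0.0269  0.145 ] tool cm [  9.6364 -50.5424 -42.2338]
119 [ 0.4875 -0.0258  0.145 ] tool cm [  9.6406 -44.6089 -45.1242]
239 [ 0.4855 -0.1401  0.145 ] tool cm [  9.6584 -49.6153 -55.4012]
```

Run:
```python
from h import *
P=cloud("top",np.load("top0.npz")["d"]).reshape(-1,3)
a=np.array([.295,.579]);b=np.array([.551,-.028])
t=np.clip((P[:,:2]-a)@(b-a)/((b-a)@(b-a)),0,1);d=np.linalg.norm(P[:,:2]-a-t[:,None]*(b-a),axis=1)
m=(d<.13)
for k in range(10):
    s=m&(t>=k/10)&(t<=(k+1)/10); print(k,s.sum(),P[s,2].max() if s.any() else None)
```

```text
0 89 0.018101098656557735
1 2004 0.02146738602825138
2 2944 0.019282987443404398
3 3141 0.07260585290063071
4 3638 0.07262957646287194
5 3360 0.11593676138664832
6 3636 0.1438508885926182
7 3325 0.034317452461060216
8 3309 0.0824456675365266
9 9367 0.927028537606832
```

Request:
jog_arm:
  targets:
    - [10,0,0,0,0,0,0]
    - [10,0,0,0,0,0,0]
    - [10,0,0,0,0,0,0]

```text
time: 0.48
position: [0.2947, 0.579, 0.2409]
tool_rot: [-0.448, 1.525, 0.446]
ft_force: [0.4, -0.5, -0.4]
grip_width: 0.747
```

Request:
jog_arm:
  targets:
    - [10,0,0,0,0,0,0]
    - [10,0,0,0,0,0,0]
    - [10,0,0,0,0,0,0]
    - [10,0,0,0,0,0,0]
    - [10,0,0,0,0,0,0]
    - [10,0,0,0,0,0,0]
    - [4,0,0,0,0,0,0]

```text
time: 1.35
position: [0.2947, 0.579, 0.2409]
tool_rot: [0.425, 1.528, -0.427]
ft_force: [-0.5, -0.6, 0.0]
grip_width: 0.019
```

```bash
cat > mv.py <<'E'
from h import *
from scipy.spatial.transform import Rotation as Ro
c=np.array([.519,-.085])
def rep():
    s=get_state();R=Ro.from_rotvec(s["tool_rot"]).as_matrix();print(s["time"],s["position"],s["joint_positions"]);print(R)
    for az in(59,119,239):
        p=np.r_[c+.066*np.array([np.cos(np.radians(az)),np.sin(np.radians(az))]),.145];print(az,p,"tool cm",R.T@(p-s["position"])*100)
rep()
E
python3 mv.py
```

```text
1.35 [0.2947 0.579  0.2409] [-1.2532  0.319   0.1431  1.4583 -0.0454  1.3687 -1.6518]
[[-0.0003  0.5173  0.8558]
 [-0.0012  0.8558 -0.5173]
 [-1.     -0.0011  0.0003]]
59 [ 0.553  -0.0284  0.145 ] tool cm [  9.6507 -38.6093  53.5213]
119 [ 0.487  -0.0273  0.145 ] tool cm [  9.6526 -41.9245  47.8143]
239 [ 0.485  -0.1416  0.145 ] tool cm [  9.6659 -51.8093  53.5564]
```

Request:
jog_arm:
  targets:
    - [0,0,0,0,-2.5,3.5,0]
    - [0,0,0,0,-2.5,3.5,0]
    - [0,0,0,0,-2.5,3.5,0]
    - [0,0,0,0,-2.5,3.5,0]
    - [0,0,0,0,-2.5,3.5,0]
    - [0,0,0,0,-2.5,3.5,0]
    - [0,0,0,0,-2.5,3.5,0]
    - [0,0,0,0,-2.5,3.5,0]
    - [0,0,0,0,-2.5,3.5,0]
    - [0,0,0,0,-2.5,3.5,0]

```text
time: 2.6
position: [0.4664, 0.1834, 0.2413]
tool_rot: [0.424, 1.529, -0.424]
ft_force: [0.2, 0.5, -0.4]
grip_width: 0.006
```

```bash
python3 mv.py
```

```text
2.6 [0.4664 0.1834 0.2413] [-0.8632 -0.0078  0.4364  1.8265  0.0032  1.3225 -0.9681]
[[-0.0004  0.5146  0.8574]
 [ 0.      0.8574 -0.5146]
 [-1.     -0.0002 -0.0003]]
59 [ 0.553  -0.0284  0.145 ] tool cm [  9.6248 -13.704   18.3225]
119 [ 0.487  -0.0273  0.145 ] tool cm [  9.6272 -17.001   12.605 ]
239 [ 0.485  -0.1416  0.145 ] tool cm [  9.6271 -26.904   18.3156]
```

Request:
jog_arm:
  targets:
    - [0,0,0,0,-2.7,3.6,0]
    - [0,0,0,0,-2.7,3.6,0]
    - [0,0,0,0,-2.7,3.6,0]
    - [0,0,0,0,-2.7,3.6,0]
    - [0,0,0,0,-2.9,3.9,0]
    - [0,0,0,3,0,0,0]
    - [0,0,0,3,0,0,0]
    - [0,0,0,2.6,0,0,0]
    - [0,0,0,0,0,0,0]

```text
time: 3.72
position: [0.5508, -0.0268, 0.1534]
tool_rot: [0.422, 1.533, -0.426]
ft_force: [-0.2, -0.4, 0.9]
grip_width: 0.004
```

```bash
python3 mv.py
python3 - <<'E'
from h import *
a=[]
for n in("scene","top"):
    im,d=get_image(n);np.savez(n+"1.npz",im=im,d=d)
    a.append(cv2.resize(im[130:270,190:330] if n=="top" else im[130:270,180:320],None,fx=2.8,fy=2.8,interpolation=cv2.INTER_CUBIC))
cv2.imwrite("pics/s1.png",np.hstack(a)[:,:,::-1])
E
```

```text
3.725 [ 0.5508 -0.0268  0.1534] [-0.5894  0.2016  0.6618  1.8275 -0.1333  1.1623 -0.4244]
[[-0.0049  0.5147  0.8574]
 [-0.0008  0.8574 -0.5147]
 [-1.     -0.0032 -0.0038]]
59 [ 0.553  -0.0284  0.145 ] tool cm [ 0.8408 -0.0253  0.2731]
119 [ 0.487  -0.0273  0.145 ] tool cm [ 0.8729 -3.323  -5.4439]
239 [ 0.485  -0.1416  0.145 ] tool cm [  0.8828 -13.2252   0.2681]
```

View pics/s1.png

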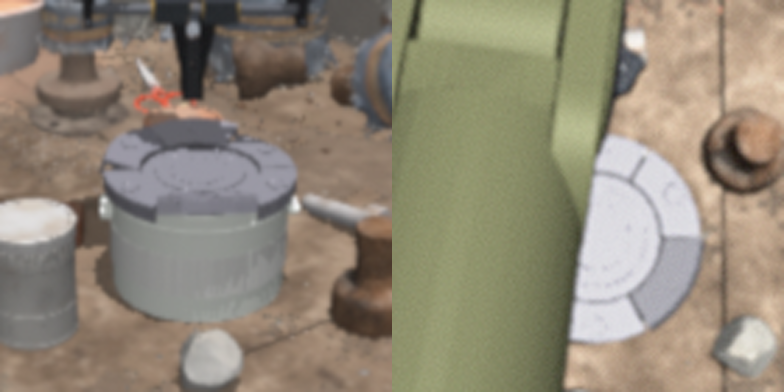

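The scene crop shows the closed fingertips at (192,100), over the rear section. The gap and position fit the measurement. Descending.

Request:
jog_arm:
  targets:
    - [0,0,0,1.0,0,0.2,0]
    - [0,0,0,1.0,0,0,0]
    - [0,0,0,0.5,0,0,0]
    - [0,0,0,0.3,0,0,0]
    - [0,0,0,0.2,0,0,0]
    - [0,0,0,0,0,0,0]

```text
time: 4.58
position: [0.5546, -0.0278, 0.1257]
tool_rot: [0.424, 1.529, -0.423]
ft_force: [-0.1, 0.7, 1.4]
grip_width: 0.003
```

Request:
jog_arm:
  targets:
    - [0,0,0,0.3,0,0,0]
    - [0,0,0,0.2,0,0,0]
    - [0,0,0,0,0,0,0]

```text
time: 4.95
position: [0.5548, -0.0277, 0.121]
tool_rot: [0.424, 1.528, -0.423]
ft_force: [0.3, 1.2, 0.6]
grip_width: 0.004
```

Request:
jog_arm:
  targets:
    - [0,0,0,0.2,0,0,0]
    - [0,0,0,0,0,0,0]

```text
time: 5.2
position: [0.5549, -0.0277, 0.1193]
tool_rot: [0.424, 1.528, -0.423]
ft_force: [-1.2, 1.5, 7.4]
grip_width: 0.006
```

Request:
jog_arm:
  targets:
    - [0,0,0,0.2,0,0,0]
    - [0,0,0,0,0,0,0]

```text
time: 5.45
position: [0.555, -0.0277, 0.119]
tool_rot: [0.425, 1.529, -0.422]
ft_force: [-5.9, 1.3, 18.8]
grip_width: 0.002
```

Request:
jog_arm:
  targets:
    - [0,0,0,-1.5,0,0,0]
    - [0,0,0,-2.0,0,0,0]
    - [0,0,0,0,-1.7,-2.9,0]
    - [0,0,0,0,-1.7,-2.9,0]
    - [0,0,0,1.0,0,0,0]
    - [0,0,0,0,0,0,0]

```text
time: 6.2
position: [0.487, -0.0273, 0.1409]
tool_rot: [0.423, 1.53, -0.424]
ft_force: [-0.4, -0.3, 0.4]
grip_width: 0.009
```

```bash
python3 mv.py
python3 - <<'E'
from h import *
im,d=get_image("scene");np.savez("scene2.npz",im=im,d=d)
cv2.imwrite("pics/s2.png",cv2.resize(im[130:270,160:320],None,fx=4,fy=4,interpolation=cv2.INTER_CUBIC)[:,:,::-1])
E
```

```text
6.2 [ 0.487  -0.0273  0.1409] [-0.6415  0.0484  0.6649  1.9901 -0.0328  1.1143 -0.5034]
[[-0.0008  0.5147  0.8574]
 [-0.0004  0.8574 -0.5147]
 [-1.     -0.0007 -0.0004]]
59 [ 0.553  -0.0284  0.145 ] tool cm [-0.4183  3.2996  5.7149]
119 [ 0.487  -0.0273  0.145 ] tool cm [-0.4133  0.0017 -0.0021]
239 [ 0.485  -0.1416  0.145 ] tool cm [-0.4085 -9.9004  5.7101]
```

View pics/s2.png

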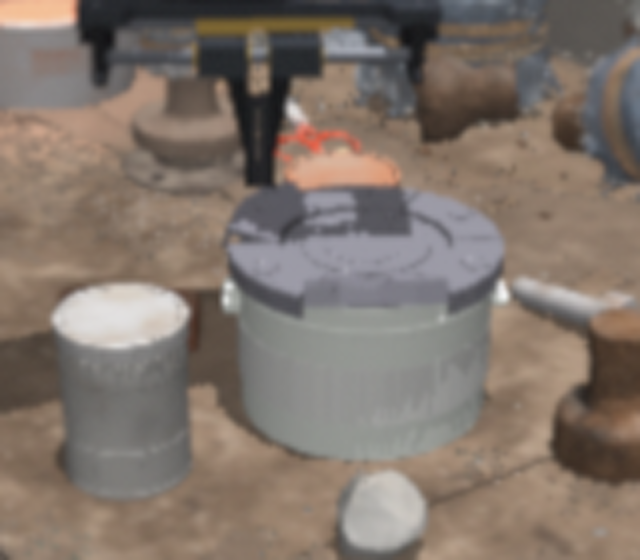

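The rear section (380,205) now lies level, and the fingertips at (260,185) are over the next standing one.

Request:
jog_arm:
  targets:
    - [0,0,0,0.8,0,0,0]
    - [0,0,0,0.5,0,0,0]
    - [0,0,0,0.4,0,0,0]
    - [0,0,0,0.2,0,0,0]
    - [0,0,0,0.2,0,0,0]
    - [0,0,0,0,0,0,0]

```text
time: 7.0
position: [0.4873, -0.0272, 0.1206]
tool_rot: [0.423, 1.529, -0.423]
ft_force: [0.4, 0.0, -0.8]
grip_width: 0.01
```

Request:
jog_arm:
  targets:
    - [0,0,0,0.2,0,0,0]
    - [0,0,0,0,0,0,0]

```text
time: 7.25
position: [0.4874, -0.0273, 0.1193]
tool_rot: [0.424, 1.529, -0.423]
ft_force: [-2.3, 0.4, 8.4]
grip_width: 0.003
```

Request:
jog_arm:
  targets:
    - [0,0,0,0.2,0,0,0]
    - [0,0,0,0,0,0,0]

```text
time: 7.5
position: [0.4875, -0.0272, 0.1189]
tool_rot: [0.425, 1.53, -0.423]
ft_force: [-7.5, 1.2, 20.4]
grip_width: 0.009
```

Request:
jog_arm:
  targets:
    - [0,0,0,-1.5,0,0,0]
    - [0,0,0,-2.5,0,0,0]
    - [0,0,0,0,-3.3,1.9,0]
    - [0,0,0,0,-3.3,1.9,0]
    - [0,0,0,0,-3.3,1.9,0]
    - [0,0,0,1.5,0,0,0]
    - [0,0,0,0,0,0,0]

```text
time: 8.38
position: [0.484, -0.1407, 0.1402]
tool_rot: [0.424, 1.532, -0.424]
ft_force: [0.7, 0.6, 0.2]
grip_width: 0.008
```

```bash
python3 mv.py
python3 - <<'E'
from h import *
im,d=get_image("scene");np.savez("scene3.npz",im=im,d=d)
cv2.imwrite("pics/s3.png",cv2.resize(im[130:270,160:320],None,fx=4,fy=4,interpolation=cv2.INTER_CUBIC)[:,:,::-1])
E
```

```text
8.375 [ 0.484  -0.1407  0.1402] [-0.5045  0.101   0.7797  1.9557 -0.0784  1.118  -0.2335]
[[-0.0028  0.5147  0.8573]
 [ 0.0003  0.8574 -0.5147]
 [-1.     -0.0012 -0.0026]]
59 [ 0.553  -0.0284  0.145 ] tool cm [-0.4968 13.176   0.132 ]
119 [ 0.487  -0.0273  0.145 ] tool cm [-0.4779  9.8781 -5.5849]
239 [ 0.485  -0.1416  0.145 ] tool cm [-0.4811 -0.024   0.1272]
```

View pics/s3.png

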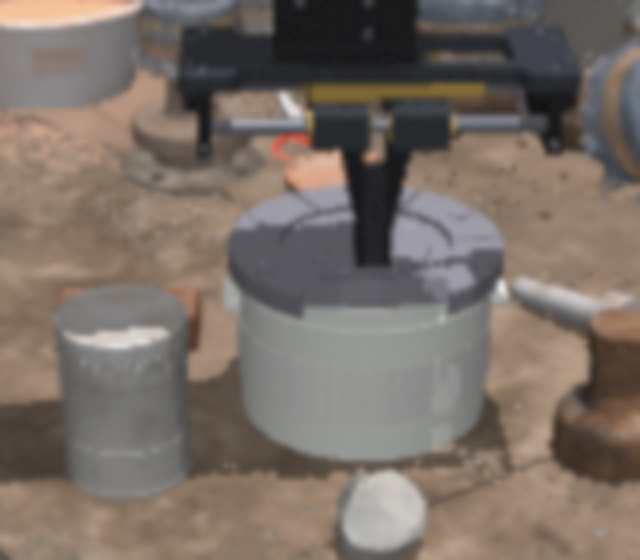

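The left-rear section (265,220) is now level. The fingertips at (375,262) are over the front standing section (375,285).

Request:
jog_arm:
  targets:
    - [0,0,0,0.8,0,0,0]
    - [0,0,0,0.5,0,0,0]
    - [0,0,0,0.4,0,0,0]
    - [0,0,0,0.2,0,0,0]
    - [0,0,0,0.2,0,0,0]
    - [0,0,0,0,0,0,0]

```text
time: 9.18
position: [0.4852, -0.1413, 0.1206]
tool_rot: [0.424, 1.529, -0.423]
ft_force: [1.1, 0.5, -0.7]
grip_width: 0.004
```

Request:
jog_arm:
  targets:
    - [0,0,0,0.2,0,0,0]
    - [0,0,0,0,0,0,0]

```text
time: 9.43
position: [0.4855, -0.1412, 0.1193]
tool_rot: [0.424, 1.529, -0.423]
ft_force: [-2.5, 0.9, 8.0]
grip_width: 0.003
```

Request:
jog_arm:
  targets:
    - [0,0,0,0.2,0,0,0]
    - [0,0,0,0,0,0,0]

```text
time: 9.68
position: [0.4856, -0.1413, 0.1189]
tool_rot: [0.425, 1.529, -0.422]
ft_force: [-7.8, 1.1, 20.8]
grip_width: 0.002
```

Request:
jog_arm:
  targets:
    - [0,0,0,-2,0,0,0]
    - [0,0,0,-5,0,0,0]
    - [0,0,0,-5,0,0,0]
    - [0,0,0,0,3.5,-3.0,0]
    - [0,0,0,0,3.5,-3.0,0]
    - [0,0,0,0,3.5,-3.0,0]
    - [0,0,0,0,3.5,-3.0,0]
    - [0,0,0,0,3.5,-3.0,0]
    - [0,0,0,0,3.5,-3.0,0]
    - [0,0,0,0,3.5,-3.0,0]

```text
time: 10.92
position: [0.4306, 0.1785, 0.2364]
tool_rot: [0.424, 1.529, -0.423]
ft_force: [1.1, -0.5, -1.0]
grip_width: 0.006
```

Request:
jog_arm:
  targets:
    - [0,0,0,0,3.5,-3.0,0]
    - [0,0,0,0,3.5,-3.5,0]
    - [0,0,0,0,3.5,-3.5,0]
    - [0,0,0,0,3.5,-3.5,0]
    - [0,0,0,0,3.5,-3.5,0]
    - [0,0,0,0,3.5,-3.5,0]
    - [0,0,0,0,3.5,-3.5,0]
    - [0,0,0,0,0,0,0]

```text
time: 11.92
position: [0.3475, 0.5146, 0.235]
tool_rot: [0.418, 1.533, -0.418]
ft_force: [-0.2, -0.2, -0.4]
grip_width: 0.006
```

Run:
```python
from h import *
print(get_state()["ft_force"])
a=[]
for n in("scene","top"):
    im,d=get_image(n);np.savez(n+"4.npz",im=im,d=d);a.append(im[100:320,150:350])
    o=np.load(n+"0.npz")
    df=cv2.absdiff(im,o["im"]).max(2);P=cloud(n,d)
cv2.imwrite("pics/s4.png",cv2.resize(np.hstack(a),None,fx=2,fy=2,interpolation=cv2.INTER_CUBIC)[:,:,::-1])
for f in ("top0","top4"):
    P=cloud("top",np.load(f+".npz")["d"]).reshape(-1,3)
    l=P[(np.hypot(P[:,0]-.519,P[:,1]+.084)<.085)&(P[:,2]>.088)&(P[:,2]<.125)]
    print(f,cv2.minEnclosingCircle((l[:,:2]*1000).astype(np.float32)))
    D=l[:,:2]-[.519,-.084];r=np.hypot(*D.T);A=np.degrees(np.arctan2(D[:,1],D[:,0]))%360
    print([(az,round(float(np.median(l[(abs((A-az+180)%360-180)<20)&(r>.066)&(r<.075),2]))*1000,1)) for az in(59,119,179,239,299,359)])
```

```text
[-0.2293 -0.1834 -0.388 ]
top0 ((519.0970458984375, -83.34600830078125), 79.171142578125)
[(59, 112.0), (119, 112.1), (179, 101.8), (239, 111.9), (299, 101.7), (359, 101.9)]
top4 ((519.6759033203125, -83.24107360839844), 76.82150268554688)
[(59, 102.1), (119, 102.3), (179, 101.7), (239, 102.0), (299, 101.8), (359, 101.9)]
```

View pics/s4.png

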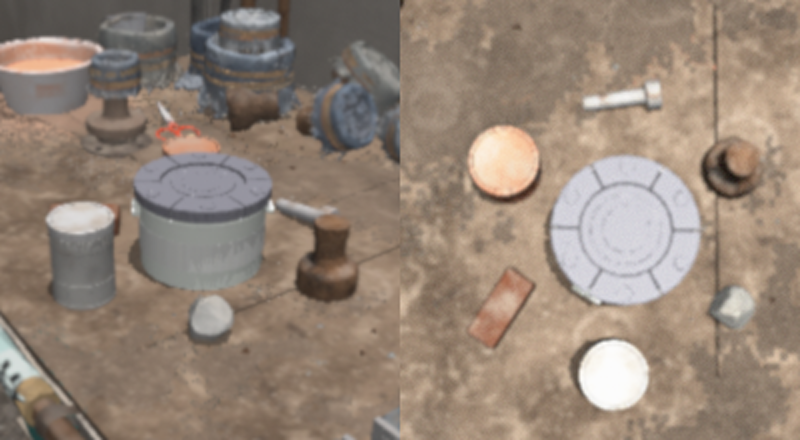

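All six sections read level, the tub hasn't moved, and the bystanders are where they were: terracotta tin (503,160), bar (500,307), grey tin (613,375), stone (732,307), head (735,165), arbor (622,97). Handing in.

```bash
python3 -c "
from bench import *
print(close_job())"
```

```text
the job is handed in; nothing more can be done
None
```

All six sections of the lid now read shut, and I handed the job in at about 12 s of robot time. Three were standing up, at world azimuths of about 59°, 119° and 239°. I pressed each one down with the closed fingertips to its hard stop, at about 19–21 N with the tips 100 mm above the bench.

**Lid:** after backing the arm away, the six sections read 101.7–102.3 mm in the top view. The three standing ones had read about 112 mm. Both cameras had read the already-shut sections about 1.5 mm above the stated 100 mm, within their stated 2 mm calibration.

**Tub and bystanders:** the tub's measured centre stayed within 0.6 mm of where it was. The six things round it look unmoved in the final pictures, but I did not measure their positions. The robot was touching nothing at hand-in.

**Disagreement:** the two cameras' lid edges differed by a few mm before pressing. I aimed at a centre between them, and the presses showed no sign of being off.

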